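Build up a bell crank on the tacking post

TASK

Build up the bell crank on the D-shaped post of the tacking fixture, ready for welding: the long lever at the bottom with its arm over the rest pad, then the spacer sleeve, then the short lever, and the shaft collar on top. Turn each lever so that the flat of its bore meets the flat of the post, and let every part sit flat and fully down on the one below. Leave the welding magnet, the hexagon nut and the chalk holder, which lie among the parts, where they are.

Things in the scene. Friction and masses are not known exactly. Their poses are not given: they have to be found in the camera images.
- tack_fixture: Fixed target. Base plate 10 mm thick (x -45..105, y +-35 mm) with an upright D-shaped post. Origin on the post axis at bench level, z up. Shoulder 46 mm wide, top at z = 16. Post 24 mm diameter, its flat faces +x, 6 mm from the axis; post top z = 76, last 6 mm tapered in by 3 mm. At x = 80 a rest pad, 28 mm wide, top z = 16, for the long lever's arm. Finished stack: z = 16 to 74.
- long_lever: Loose steel bar, 120 x 40 x 10 mm, round ends, lying flat, 0.33 kg. Origin: centre of the D bore at the underside; z up, +x along the arm, which ends 100 mm away (the bore sits in the near end). Bore 27 mm, its flat on the +x side, 7.5 mm from centre: seated, its +x = fixture's +x. Centre of mass at x = 45: grip there across the width. Seated underside: 16 mm above the bench.
- short_lever: Loose steel bar, 84 x 40 x 10 mm, round ends, lying flat, 0.2 kg. Origin: centre of the D bore at the underside; z up; the bar reaches 52 mm along +x, 32 mm along -x. Bore 27 mm, its flat on the -y side, 7.5 mm from centre: seated, its +x = fixture's +y, square to the long lever. Centre of mass at x = 11: grip there across the width. Seated underside: 50 mm above the bench.
- sleeve: Loose plain steel spacer sleeve (short thick tube) standing upright: 42 mm outside, round bore 27 mm, 24 mm high, 0.15 kg. Origin on its axis at the underside, z up; may sit at any turn. Seated underside: 26 mm above the bench.
- collar: Loose black shaft collar (low thick ring with one slit) lying flat: 54 mm outside, round bore 27 mm, 14 mm high, 0.19 kg. Origin on its axis at the underside, z up; may sit at any turn. Seated underside: 60 mm above the bench.
- weld_magnet: Bystander: red arrow-shaped welding magnet, 74 x 105 mm, 16 mm thick, lying flat. Origin near its middle at the underside; its point is towards +y.
- hex_nut: Bystander: large yellow-plated hexagon nut, 36 mm across flats, 19 mm high. Origin on its axis at the underside.
- chalk_holder: Bystander: flat metal holder with a stick of marking chalk, 125 x 17 mm along its x, 9 mm high, lying among the parts. Origin near its middle at the underside.

How it is judged:
By the outcome, as a careful person would: the job done as asked, in the order asked, and still so for the second after the job is handed in, with the robot touching nothing.
It also fails if it takes over 128 s, if anything falls off the work surface, if the arm or the gripper's body presses on something with over 40 N, if the wrist force passes 120 N, or if a joint passes its speed limit or range.

ROBOT

A 7-joint arm with a two-finger parallel gripper is mounted at the origin on the work surface. World frame = base frame: x ahead of the robot, y to its left, z up, the work surface at z = 0. Lengths are in m, angles in rad, forces in N, time in s.
With the tool pointing down it reaches from about 0.425 to 0.975 m from the base axis. Payload 16.7 kg.
Tool frame: the origin (TCP) lies at the very end of the fingers, on their centre line; the grasp point (between the pads) lies 19 mm behind it; z points along the fingers, y is the line along which they close (so a half turn about z gives the same grasp; the last joint's range is limited). The gripper opens to 85 mm and grips with 20 to 120 N. Pads are 22 mm wide; open, the fingers measure 114 mm over their backs; the gripper's body (76 mm by 85 mm) begins 54 mm behind the grasp point. The pads swing forward as they close: fully open they stand 13 mm farther back than shut.
Start: joints at [-1.254, 0.426, 0.074, 1.606, -0.034, 1.111, -0.067], TCP at [0.304, 0.603, 0.231] pointing down, gripper open.
Joint ranges: [-2.85, 2.85], [-0.5, 2.14], [-1.23, 1.37], [0.21, 2.46], [-1.02, 4.16], [0.16, 2.05], [-2.73, 2.73]. Speed limits (rad/s): [1.89, 1.89, 2.39, 2.39, 3.01, 3.01, 3.01].

INTERFACE

Orientations are given as [roll, pitch, yaw] about the fixed x, y, z axes, in that order (R = Rz(yaw) Ry(pitch) Rx(roll)).
In Python, from workcell import bot gives the robot as it stands. Calls block until the motion is done:
- bot.move_pose(position, orientation): joint-space move of the TCP to a pose.
- bot.line_to(position, rot=None, speed=0.15): straight line of the TCP; rot=None keeps the orientation; speed is the mean speed in m/s.
- bot.movej(angles): joint-space move.
- bot.let_go() and bot.close_gripper(strength=None): open the fingers fully, or close them until they stop; strength is the grip in N (None keeps the last).
- bot.wait(seconds).
- bot.inverse_kinematics(position, orientation): joint angles nearest the present ones, or None.
- bot.sense(): the state.
- bot.camera(name): name is "side" or "top" or "wrist"; returns a dict with "color" (384x512x3 uint8, blue, green, red), "z_map" (384x512 float32, m along the optical axis (not along the pixel's ray), 0 where there is no reading), "fx", "fy", "cx", "cy" (pixels), "R" (3x3) and "t" (3): a world point X has camera coordinates R X + t; the wrist camera has in their place "T_tool_cam" (4x4, takes a point from camera to tool coordinates, whose origin is the TCP and whose axes are the flange's). Camera axes: x right, y down, z forward; pixel columns grow to the right and rows downward; lengths in m; the calibration is good to about 2 mm. A picture is of the moment at which its call begins: read the wrist's pose just before it.
A pose or a line that the arm cannot do raises bot.IKError and nothing moves.
- bot.close_job(): hands the job in; it is judged then, once.
The state is a dict: "time_s": time; "joints": joint angles; "joint_vel": joint speeds; "joint_efforts": joint torques, N m; "tcp_pos": TCP position; "tool_rot": TCP orientation; "force": force on the tool from outside, world axes, zero at the start; "torque": the same for the moment, N m; "finger_gap": opening from 0.0 (shut) to 1.0 (fully open); "finger_force": force on a finger pad.
Only numpy, scipy, OpenCV 4.12 (cv2) and the standard library are available. Lean on these libraries where they do the work, as an engineer would, in place of code of your own. Each camera call takes 0.05 s, during which the arm holds its last target. There are 200 camera calls.

## Working session

There is one attempt and no reset: what is moved stays moved. The work goes in short steps, each a Python script; the robot and the scene stay as the last script left them, time stands still between calls to the robot, and variables do not carry over. Pictures are saved under pics/ and viewed, at most 14 in all, crops included, and the job is handed in when it is done.

```bash
ls; mkdir -p pics
python3 - <<'E'
from workcell import bot
import cv2,numpy as np
for n in ("top","side"):
    c=bot.camera(n); np.savez(f"{n}0.npz",**c)
    cv2.imwrite(f"pics/{n}0.png",cv2.resize(c["color"],(800,600)))
    print(n,c["fx"],c["cx"],c["cy"],c["R"],c["t"])
s=bot.sense();print(s)
E
```

```text
pics
top 423.8763018185945 250.1226088268146 192.21846241663903 [[ 0.02679325 -0.99938818 -0.02248095]
 [-0.99024758 -0.023459   -0.13732952]
 [ 0.13671812  0.02594121 -0.99027027]] [-0.02746306  0.53843115  0.83466462]
side 360.37131993438993 259.31682558607906 192.91385909201423 [[ 0.99782811 -0.06439564  0.01386626]
 [-0.02634217 -0.58303129 -0.81202254]
 [ 0.06037517  0.80989364 -0.58346133]] [-0.54817994  0.02342785  0.72769559]
{'time_s': 0.1, 'joints': array([-1.25353837,  0.42665635,  0.07388654,  1.60657632, -0.03408383,
        1.11084456, -0.06706897]), 'joint_vel': array([ 0.00106666, -0.00181889, -0.00103267, -0.0012721 , -0.00036388,
        0.00119361, -0.00040497]), 'joint_efforts': array([ 6.76686541e-03, -9.51531959e+01,  3.77071336e+00, -4.64400172e+01,
        1.96360209e-02,  6.58163321e-03,  5.47910577e-05]), 'tcp_pos': array([0.3036145 , 0.60241396, 0.23067569]), 'tool_rot': array([-3.14037331e+00,  1.13408482e-04,  2.67480980e+00]), 'force': array([-0.61933769,  1.28639929, -0.11910737]), 'torque': array([0.01225127, 0.02059108, 0.04277132]), 'finger_force': 0.0, 'finger_gap': 1.0022381322854337}
```

View pics/top0.png

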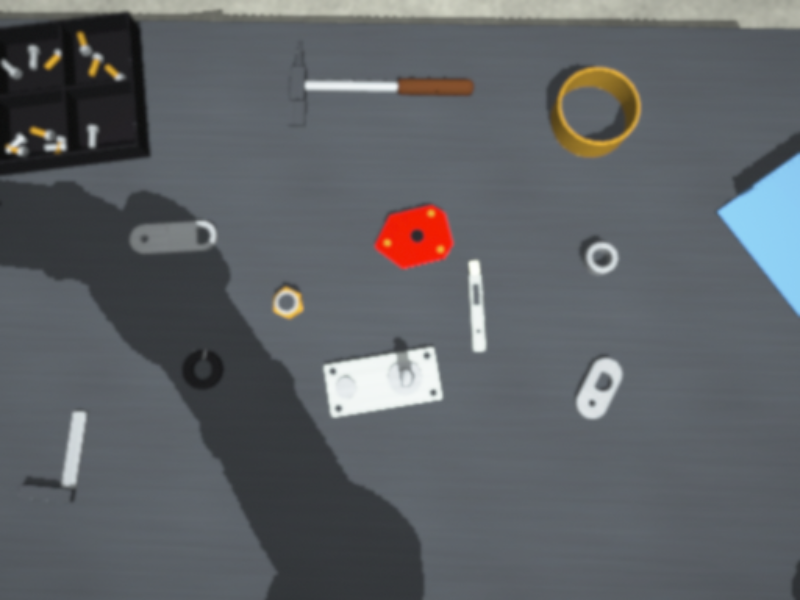

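View pics/side0.png

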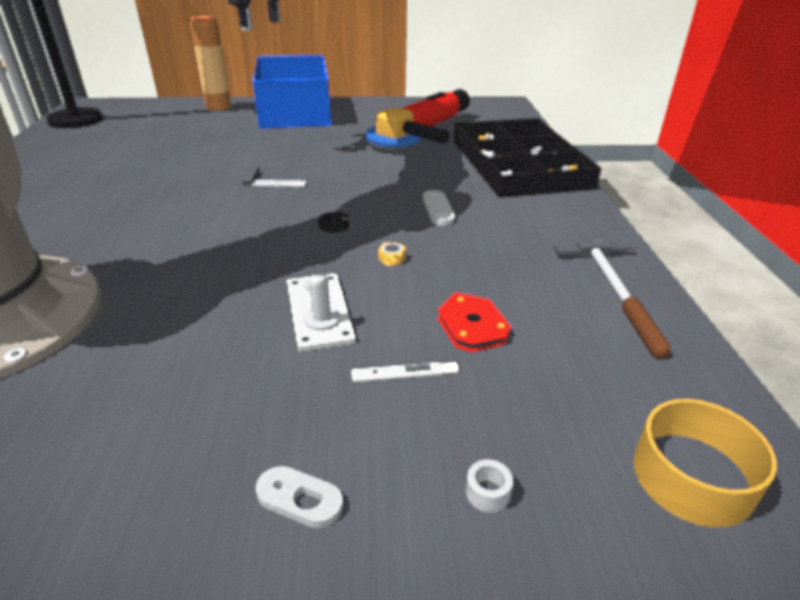

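```bash
cat > h.py <<'E'
from workcell import bot
import cv2,numpy as np
from scipy.spatial.transform import Rotation as Ro
def pix(c,u,v,z,R=None,t=None):
    R=c["R"] if R is None else R; t=c["t"] if t is None else t
    d=R.T@np.array([(u-c["cx"])/c["fx"],(v-c["cy"])/c["fy"],1]); o=-R.T@t
    return o+d*(z-o[2])/d[2]
def wristcam():
    s=bot.sense(); c=dict(bot.camera("wrist"))
    T=np.eye(4);T[:3,:3]=Ro.from_euler("xyz",s["tool_rot"]).as_matrix();T[:3,3]=s["tcp_pos"]
    W=np.linalg.inv(T@c["T_tool_cam"]); c["R"]=W[:3,:3];c["t"]=W[:3,3]; return c
def rectify(c,x0,y0,z,half=.09,s=.0003):
    """metric picture of plane z: column -> +x, row -> -y, s m/px, centre (x0,y0)"""
    n=int(2*half/s); i,j=np.meshgrid(np.arange(n),np.arange(n))
    P=np.stack([x0-half+i*s,y0+half-j*s,np.full(i.shape,z)],-1)@c["R"].T+c["t"]
    mx=c["fx"]*P[...,0]/P[...,2]+c["cx"]; my=c["fy"]*P[...,1]/P[...,2]+c["cy"]
    return cv2.remap(c["color"],mx.astype(np.float32),my.astype(np.float32),cv2.INTER_CUBIC)
E
python3 - <<'E'
from h import *
c=dict(np.load("top0.npz"));k=.64
for n,u,v,z in [("long bore",204,235,.01),("long hole",145,238,.01),("long l",130,239,.01),("long r",216,235,.01),("short bore",604,381,.01),("short hole",592,404,.01),("sleeve",602,257,.024),("collar",203,369,.014),("post top",402,367,.076),("pad",345,387,.016),("shoulder",405,378,.016)]:
    print(n,pix(c,u*k,v*k,z).round(4))
c=bot.camera("wrist");print(c["T_tool_cam"].round(4),c["fx"])
E
```

```text
long bore [0.6278 0.248  0.01  ]
long hole [0.6218 0.33   0.01  ]
long l [0.62   0.3509 0.01  ]
long r [0.6282 0.2312 0.01  ]
short bore [ 0.4415 -0.2985  0.01  ]
short hole [ 0.411  -0.2822  0.01  ]
sleeve [ 0.6059 -0.2945  0.024 ]
collar [0.4433 0.2359 0.014 ]
post top [ 0.4506 -0.031   0.076 ]
pad [0.4245 0.0443 0.016 ]
shoulder [ 0.4384 -0.0349  0.016 ]
[[ 3.000e-04 -9.581e-01 -2.864e-01  7.300e-02]
 [ 1.000e+00  1.000e-04  9.000e-04  1.100e-03]
 [-8.000e-04 -2.864e-01  9.581e-01 -1.436e-01]
 [ 0.000e+00  0.000e+00  0.000e+00  1.000e+00]] 340.9955048049162
```

```bash
cat > tour.py <<'E'
from h import *
import pickle
D=np.pi/180
V=[("long",.625,.285,.12,94),("collar",.443,.236,.12,94),("fixA",.44,-.034,.17,100),("fixB",.44,-.034,.17,10),("fixC",.44,-.034,.17,190),("short",.43,-.293,.12,152-90),("sleeve",.606,-.2945,.12,62)]
out={}
for n,x,y,z,a in V:
    try: bot.move_pose([x,y,z],[np.pi,0,a*D])
    except bot.IKError as e: print(n,"IK",e); continue
    bot.wait(.2); s=bot.sense(); c=wristcam(); out[n]=c
    print(n,s["time_s"].__round__(2),s["tcp_pos"].round(4),s["joints"].round(2))
pickle.dump(out,open("tour.pkl","wb"))
def tile(n,x,y,z,h=.07): 
    im=cv2.resize(rectify(out[n],x,y,z,h),(400,400)) if n in out else np.zeros((400,400,3),np.uint8)
    return im
cv2.imwrite("pics/t1.png",np.hstack([tile("long",.625,.285,.01),tile("fixA",.44,-.034,.076,.04)]))
cv2.imwrite("pics/t2.png",np.hstack([tile("short",.43,-.293,.01),tile("fixA",.435,-.0,.016,.07)]))
cv2.imwrite("pics/t3.png",np.hstack([tile("fixB",.44,-.034,.076,.04),tile("fixC",.44,-.034,.076,.04)]))
cv2.imwrite("pics/t4.png",np.hstack([tile("sleeve",.606,-.2945,.024,.04),tile("collar",.443,.236,.014,.04)]))
E
python3 tour.py
```

```text
long 2.05 [0.6246 0.2861 0.1202] [-0.79  0.58  0.37  1.68 -0.25  0.93 -0.25]
collar 3.08 [0.4438 0.2362 0.1199] [-0.96  0.3   0.4   2.11 -0.17  0.76 -0.38]
fixA 4.39 [ 0.4402 -0.033   0.1698] [-0.6   0.12  0.57  2.2  -0.09  0.85  0.2 ]
fixB 6.06 [ 0.44  -0.034  0.17 ] [-0.76  0.13  0.75  2.2  -0.12  0.85 -1.32]
fixC 6.56 [ 0.44  -0.034  0.17 ] [-0.76  0.13  0.75  2.2  -0.12  0.85 -1.32]
short 8.32 [ 0.4304 -0.2925  0.1201] [-0.08  0.38  0.68  2.08 -0.33  0.79  0.31]
sleeve 9.3 [ 0.6053 -0.2949  0.1204] [-0.08  0.61  0.62  1.73 -0.42  0.94  0.22]
```

View pics/t1.png

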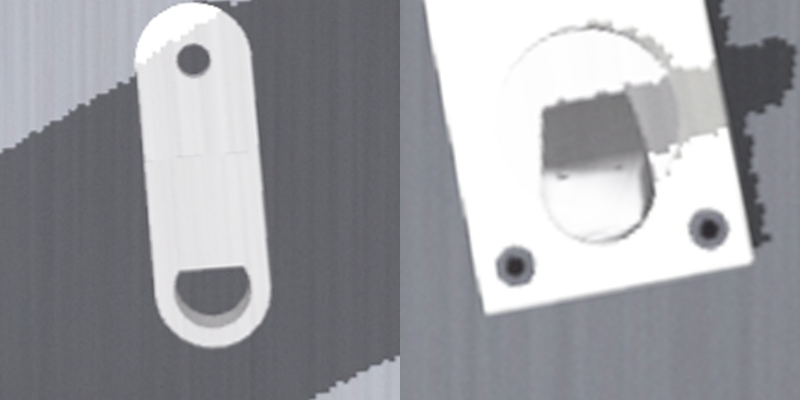

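View pics/t2.png

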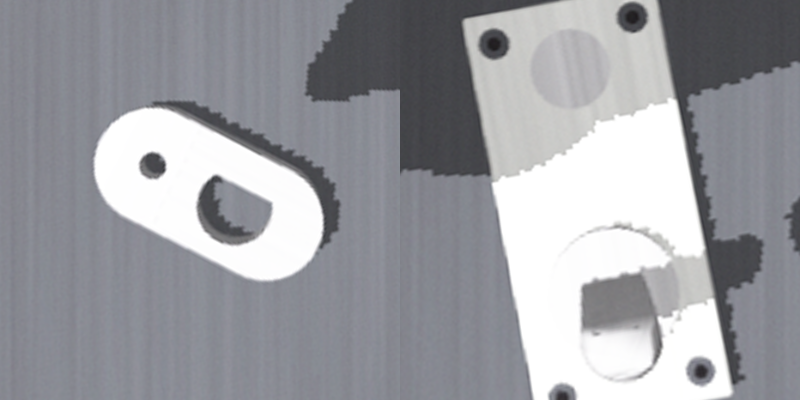

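View pics/t4.png

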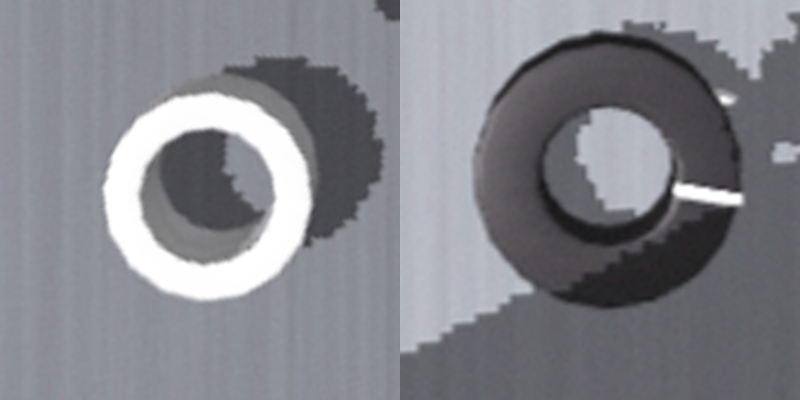

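```bash
cat > meas.py <<'E'
from h import *
import pickle
o=pickle.load(open("tour.pkl","rb")); S=.0002
def w(p,x,y,h): return np.array([x-h+p[0]*S,y+h-p[1]*S])
for n,x,y,z,th in [("long",.625,.285,.01,172),("short",.43,-.293,.01,190),("sleeve",.606,-.2945,.024,200)]:
    g=cv2.cvtColor(rectify(o[n],x,y,z,.075,S),cv2.COLOR_BGR2GRAY)
    m=(g>th).astype(np.uint8)
    cs=max(cv2.findContours(m,cv2.RETR_EXTERNAL,cv2.CHAIN_APPROX_NONE)[0],key=cv2.contourArea)
    (c,wh,a)=cv2.minAreaRect(cs); print(n,"rect",w(c,x,y,.075).round(4),(np.array(wh)*S*1e3).round(1),round(a,2),"circ",w(cv2.minEnclosingCircle(cs)[0],x,y,.075).round(4))
for n in("fixA","fixB","fixC"):
    c=o[n]; x,y,h=.43,0,.12; g=cv2.cvtColor(rectify(c,x,y,.01,h,S),cv2.COLOR_BGR2GRAY)
    tr=np.linalg.inv(np.vstack([np.c_[c["R"],c["t"]],[0,0,0,1]]))[:3,3]; print(n,"cam at",tr.round(3))
    m=(g<70).astype(np.uint8); k,l,st,ce=cv2.connectedComponentsWithStats(m)
    for i in range(1,k):
        if 150<st[i,4]<2500 and max(st[i,2:4])<60: print(w(ce[i],x,y,h).round(4),st[i,2:5])
E
python3 meas.py
```

```text
long rect [0.5997 0.2969] [126.2  99.4] 90.0 circ [0.5994 0.3016]
short rect [ 0.4327 -0.2907] [85. 41.] 26.72 circ [ 0.4323 -0.2916]
sleeve rect [ 0.6072 -0.2937] [40.9 40.8] 82.41 circ [ 0.6072 -0.2936]
fixA cam at [0.428 0.04  0.313]
[0.4902 0.0959] [ 29  39 325]
[0.5064 0.0964] [ 14  23 158]
[0.5129 0.084 ] [ 23  17 159]
[0.4785 0.077 ] [ 43  24 379]
[0.5239 0.0744] [ 11  32 179]
[0.4466 0.0646] [ 32  29 725]
[0.5447 0.0638] [ 16  21 196]
[0.4643 0.0607] [ 22  41 338]
[0.5447 0.0586] [ 25  19 202]
[0.3972 0.055 ] [ 32  29 710]
[0.5418 0.0538] [ 43  17 248]
[0.5165 0.0515] [ 46  10 188]
[0.3292 0.0145] [ 29  22 230]
[0.3931 0.0098] [ 29  24 156]
[ 0.471  -0.0618] [ 20  21 324]
[ 0.4215 -0.0712] [ 18  19 293]
fixB cam at [ 0.512 -0.02   0.314]
[0.4461 0.0647] [  51   50 1980]
[0.3969 0.0551] [  51   49 1971]
[ 0.4706 -0.0614] [ 22  21 361]
[ 0.531  -0.1172] [ 45  10 290]
fixC cam at [ 0.512 -0.02   0.314]
[0.4461 0.0647] [  52   50 1983]
[0.3969 0.0551] [  51   50 1990]
[ 0.4707 -0.0614] [ 22  23 386]
[ 0.5309 -0.1172] [ 46  11 306]
```

```bash
cat >> h.py <<'E'
D=np.pi/180; O=np.array([.4396,-.0326]); FY=100.9
def st(m=""):
    s=bot.sense(); print(m,round(s["time_s"],1),s["tcp_pos"].round(4),"yaw",round(s["tool_rot"][2]/D,1),"F",s["force"].round(1),"gap",round(s["finger_gap"],3),"ff",round(s["finger_force"],1)); return s
def pick(x,y,yaw,z,f=80,hover=.1):
    bot.move_pose([x,y,hover],[np.pi,0,yaw*D]); bot.line_to([x,y,z],speed=.12); bot.wait(.2); st("down")
    bot.close_gripper(f); st("grip"); bot.line_to([x,y,.13],speed=.15); bot.wait(.2); st("lift")
def lower(x,y,z,z0=None,dz=.004,lim=12):
    """slow straight descent to TCP height z, stops on contact"""
    bot.wait(.3); f0=bot.sense()["force"]; p=bot.sense()["tcp_pos"][2] if z0 is None else z0
    while p>z+1e-6:
        p=max(z,p-dz); bot.line_to([x,y,p],speed=.04); s=bot.sense(); df=s["force"]-f0
        if np.linalg.norm(df)>lim: print("contact at cmd",round(p,4),s["tcp_pos"].round(4),df.round(1)); return False
    print("reached",s["tcp_pos"].round(4),df.round(1)); return True
def place_xy(dx,off_yaw=0):
    a=(FY+off_yaw)*D; return O+dx*np.array([np.cos(a),np.sin(a)])
E
python3 - <<'E'
from h import *
pick(.6257,.2985,94.6,.002)
x,y=place_xy(.045)
bot.move_pose([x,y,.13],[np.pi,0,FY*D]); bot.line_to([x,y,.085],speed=.1); st("above")
c=bot.camera("side"); cv2.imwrite("pics/s1.png",cv2.resize(c["color"][130:250,130:290],(800,600),interpolation=cv2.INTER_CUBIC))
E
```

```text
down 12.6 [0.6261 0.2988 0.0028] yaw 94.6 F [ 0.1 -0.5 -0.1] gap 1.003 ff 0.0
grip 13.2 [0.6257 0.2986 0.0026] yaw 94.6 F [-4.3 -0.9  9.3] gap 0.435 ff 80.0
lift 14.4 [0.6254 0.2982 0.1291] yaw 94.6 F [ 0.3 -0.1 -3.5] gap 0.436 ff 80.4
above 16.3 [0.4313 0.0115 0.0851] yaw 100.9 F [ 0.   0.1 -3.1] gap 0.438 ff 80.4
```

View pics/s1.png

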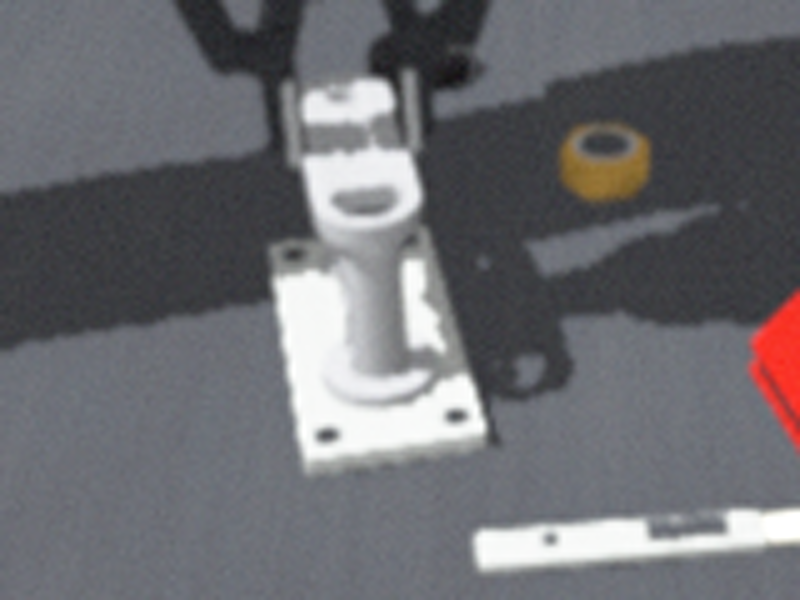

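The lever is held level, with its bore (≈365,200) above the post top. Next I lower it with contact detection.

Run:
```python
from h import *
x,y=place_xy(.045)
print(lower(x,y,.0188)); st()
```

```text
reached [0.4311 0.0116 0.0187] [-0.4 -0.3 -0. ]
True
 20.9 [0.4311 0.0116 0.0187] yaw 100.9 F [-0.2  0.7 -2.4] gap 0.434 ff 80.5
```

Run:
```python
from h import *
x,y=place_xy(.045)
bot.line_to([x,y,.0183],speed=.03); st("seat"); bot.let_go(); bot.wait(.2); bot.line_to([x,y,.14],speed=.2)
pick(.6073,-.2934,62,.004,f=60)
x,y=O
bot.move_pose([x,y,.13],[np.pi,0,FY*D]); bot.line_to([x,y,.088],speed=.1); st("above")
if lower(x,y,.0305): st("in")
c=bot.camera("side"); cv2.imwrite("pics/s2.png",cv2.resize(c["color"][130:250,130:290],(800,600),interpolation=cv2.INTER_CUBIC))
```

```text
seat 21.1 [0.4311 0.0116 0.0185] yaw 100.9 F [-2.7  0.3  8.4] gap 0.436 ff 81.7
down 25.1 [ 0.6077 -0.2935  0.0047] yaw 62.0 F [ 0.5 -0.1 -0. ] gap 1.001 ff 0.0
grip 25.6 [ 0.6074 -0.2934  0.0046] yaw 62.0 F [-2.   2.7  9.3] gap 0.47 ff 59.5
lift 26.8 [ 0.607  -0.2933  0.1292] yaw 62.0 F [-0.2  0.3 -0.6] gap 0.475 ff 60.6
above 28.6 [ 0.4399 -0.0334  0.0882] yaw 100.8 F [ 0.3 -0.5 -1.2] gap 0.472 ff 60.6
reached [ 0.4397 -0.0326  0.0306] [ 0.9 -0.6  3.7]
in 32.6 [ 0.4397 -0.0326  0.0306] yaw 100.9 F [ 0.9 -0.4  2.3] gap 0.474 ff 61.0
```

View pics/s2.png

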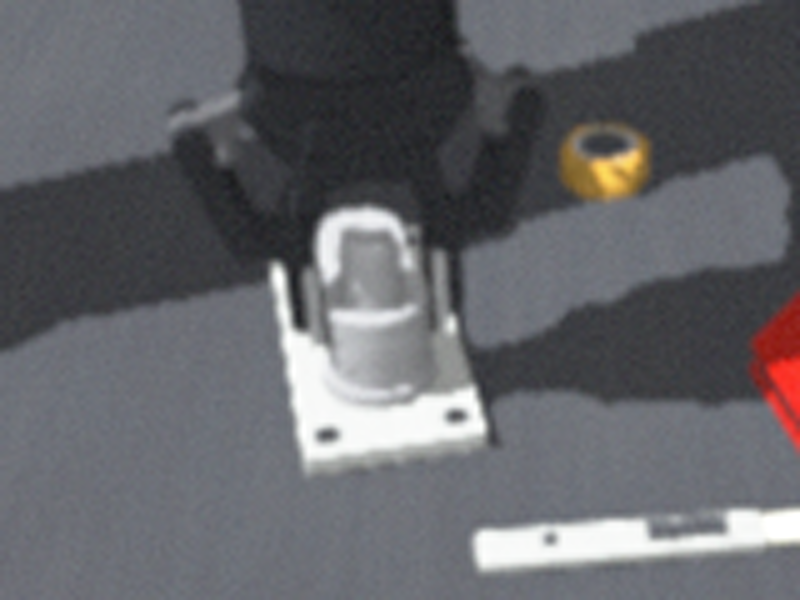

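The sleeve is down around the post, its front rim at about (375,315), resting on the lever end. I'll seat and release it, look from above, and pick the short lever.

Run:
```python
from h import *
x,y=O
bot.line_to([x,y,.0303],speed=.03); st("seat"); bot.let_go(); bot.wait(.2); bot.line_to([x,y,.17],speed=.2); bot.wait(.2)
c=wristcam(); cv2.imwrite("pics/w2.png",np.hstack([cv2.resize(c["color"],(512,384)),cv2.resize(rectify(c,.435,0,.026,.08),(288,384))])) 
z=c["z_map"]; 
v,u=np.nonzero(z>0); d=z[v,u]; P=np.c_[(u-c["cx"])/c["fx"]*d,(v-c["cy"])/c["fy"]*d,d]; P=(P-c["t"])@c["R"]
Q=P[:,:2]-O; a=FY*D; Q=Q@np.array([[np.cos(a),-np.sin(a)],[np.sin(a),np.cos(a)]])
r=np.hypot(*Q.T)
for n,m in [("sleeve top",(r>15.5e-3)&(r<19e-3)),("lever arm",(Q[:,0]>.035)&(Q[:,0]<.09)&(abs(Q[:,1])<.012)),("lever near",(Q[:,0]>.035)&(Q[:,0]<.045)&(abs(Q[:,1])<.012)),("lever far",(Q[:,0]>.07)&(Q[:,0]<.08)&(abs(Q[:,1])<.012))]: print(n,m.sum(),np.percentile(P[m,2],[10,50,90]).round(4))
```

```text
seat 32.9 [ 0.4397 -0.0327  0.0305] yaw 100.9 F [-2.3 -0.2  9.4] gap 0.47 ff 61.7
sleeve top 1773 [0.0507 0.2473 0.2524]
lever arm 2046 [0.0252 0.0268 0.0278]
lever near 363 [0.0261 0.027  0.0278]
lever far 388 [0.0169 0.0266 0.0277]
```

View pics/w2.png

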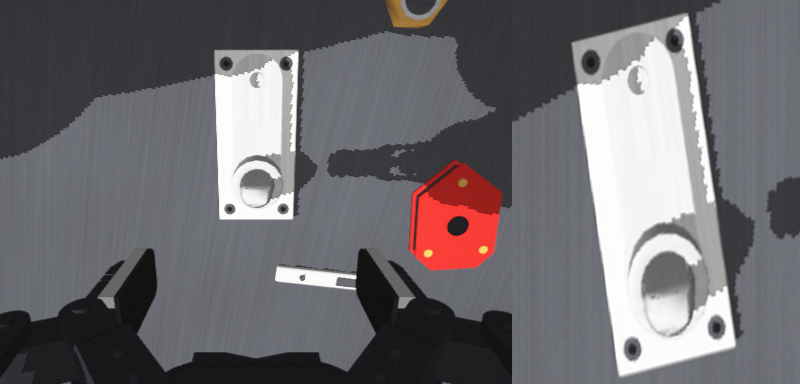

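Long lever is level on shoulder and pad (top ≈26–27 mm), sleeve top ≈50 mm. Next: the short lever.

Run:
```python
from h import *
pick(.4319,-.2900,-26.7,.002)
x,y=place_xy(.011,90)
bot.move_pose([x,y,.16],[np.pi,0,(FY-90)*D]); s=st("above")
assert abs(s["tool_rot"][2]/D-10.9)<2
bot.line_to([x,y,.095],speed=.1)
if lower(x,y,.0532): st("in")
c=bot.camera("side"); cv2.imwrite("pics/s3.png",cv2.resize(c["color"][130:250,130:290],(800,600),interpolation=cv2.INTER_CUBIC))
```

```text
down 37.0 [ 0.4322 -0.29    0.0023] yaw -26.7 F [-0.1  0.1  0.6] gap 1.002 ff 0.0
grip 37.5 [ 0.432  -0.2901  0.0026] yaw -26.7 F [-3.1  3.8 16.9] gap 0.442 ff 78.2
lift 38.7 [ 0.4316 -0.29    0.1295] yaw -26.7 F [-0.4 -0.2 -2.2] gap 0.436 ff 80.3
above 39.9 [ 0.429  -0.0354  0.1601] yaw 10.8 F [-0.   0.2 -2. ] gap 0.432 ff 80.3
reached [ 0.4281 -0.0348  0.053 ] [-5.2 -0.8 -3.1]
in 43.7 [ 0.4281 -0.0348  0.053 ] yaw 10.9 F [-4.9 -0.9 -5.2] gap 0.437 ff 80.8
```

View pics/s3.png

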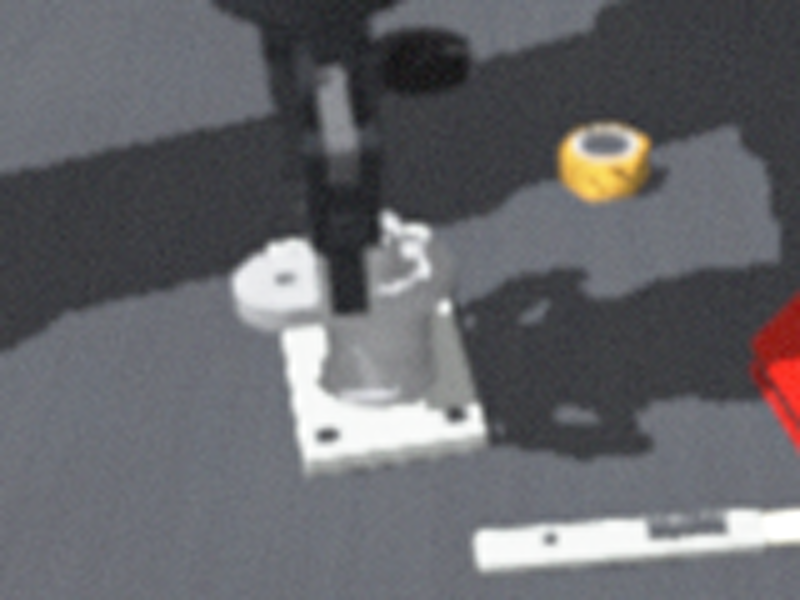

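Run:
```python
from h import *
x,y=place_xy(.011,90)
bot.line_to([x,y,.0524],speed=.03); st("seat"); bot.let_go(); bot.wait(.2); bot.line_to([x,y,.17],speed=.2)
bot.move_pose([*O,.17],[np.pi,0,FY*D]); bot.wait(.2)
c=wristcam(); cv2.imwrite("pics/w3.png",np.hstack([c["color"],cv2.resize(rectify(c,.435,-.02,.06,.06),(288,384))]))
z=c["z_map"].copy(); z[230:]=0
v,u=np.nonzero(z>0); d=z[v,u]; P=np.c_[(u-c["cx"])/c["fx"]*d,(v-c["cy"])/c["fy"]*d,d]; P=(P-c["t"])@c["R"]
a=FY*D; Q=(P[:,:2]-O)@np.array([[np.cos(a),-np.sin(a)],[np.sin(a),np.cos(a)]])
for n,y0,y1 in [("short far",.035,.048),("short mid",.018,.028),("short near",-.03,-.018)]:
    m=(abs(Q[:,0])<.01)&(Q[:,1]>y0)&(Q[:,1]<y1); print(n,m.sum(),np.percentile(P[m,2],[10,50,90]).round(4))
pick(.4443,.2416,140,.003,f=60)
```

```text
seat 44.0 [ 0.4282 -0.0348  0.0526] yaw 10.9 F [-10.4  -0.2  11.7] gap 0.436 ff 82.8
short far 425 [0.0598 0.0608 0.0617]
short mid 309 [0.0601 0.0609 0.0618]
short near 390 [0.06   0.061  0.0619]
down 49.3 [0.4445 0.2419 0.0036] yaw 140.0 F [-0.4  0.2  0.2] gap 1.002 ff 0.0
grip 49.7 [0.4443 0.2417 0.0038] yaw 140.0 F [-6.9 -2.9 24.8] gap 0.6 ff 57.6
lift 50.9 [0.4441 0.2412 0.1293] yaw 140.0 F [ 0.5 -0.7 -1.5] gap 0.593 ff 62.6
```

View pics/w3.png

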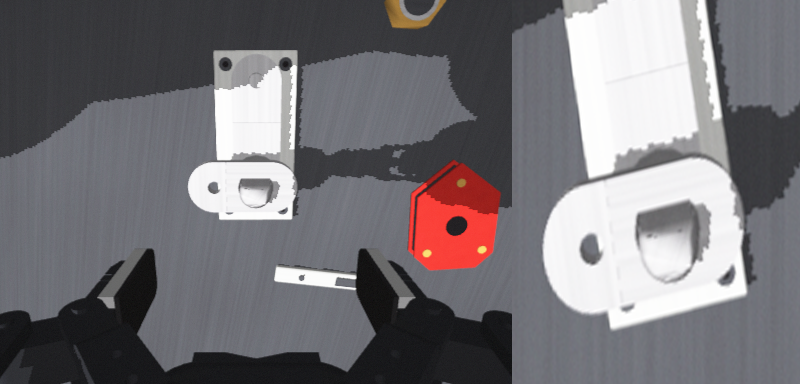

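The short lever is square, level and seated (top ≈60 mm), with its flat against the post's. Now the collar.

Run:
```python
from h import *
x,y=O
bot.move_pose([x,y,.14],[np.pi,0,FY*D]); bot.line_to([x,y,.094],speed=.1); st("above")
if lower(x,y,.0642):
    bot.line_to([x,y,.0636],speed=.03); st("seat"); bot.let_go(); bot.wait(.2); bot.line_to([x,y,.17],speed=.2); bot.wait(.3); st("up")
c=wristcam(); s=bot.camera("side")
cv2.imwrite("pics/w4.png",np.hstack([cv2.resize(s["color"][130:250,130:290],(512,384),interpolation=cv2.INTER_CUBIC),cv2.resize(rectify(c,.435,-.02,.074,.06),(288,384))]))
z=c["z_map"].copy(); z[230:]=0
v,u=np.nonzero(z>0); d=z[v,u]; P=np.c_[(u-c["cx"])/c["fx"]*d,(v-c["cy"])/c["fy"]*d,d]; P=(P-c["t"])@c["R"]
Q=P[:,:2]-O; r=np.hypot(*Q.T); t=np.arctan2(Q[:,1],Q[:,0])
for k in range(-2,2):
    m=(r>.016)&(r<.024)&(t>k*np.pi/2)&(t<(k+1)*np.pi/2); print(m.sum(),np.percentile(P[m,2],[10,50,90]).round(4))
```

```text
above 52.6 [ 0.4398 -0.0325  0.0942] yaw 100.9 F [ 0.8  0.7 -2.5] gap 0.59 ff 62.6
reached [ 0.4396 -0.0327  0.0642] [ 0.5 -0.5  0.2]
seat 55.1 [ 0.4397 -0.0326  0.0639] yaw 100.9 F [-4.5  0.8 14.3] gap 0.595 ff 64.4
up 56.8 [ 0.4392 -0.033   0.1694] yaw 100.9 F [ 0.8 -0.2  0.1] gap 1.0 ff 0.0
439 [0.0742 0.0749 0.0757]
423 [0.0741 0.075  0.0758]
512 [0.0734 0.0749 0.0758]
569 [0.0271 0.0747 0.0756]
```

View pics/w4.png

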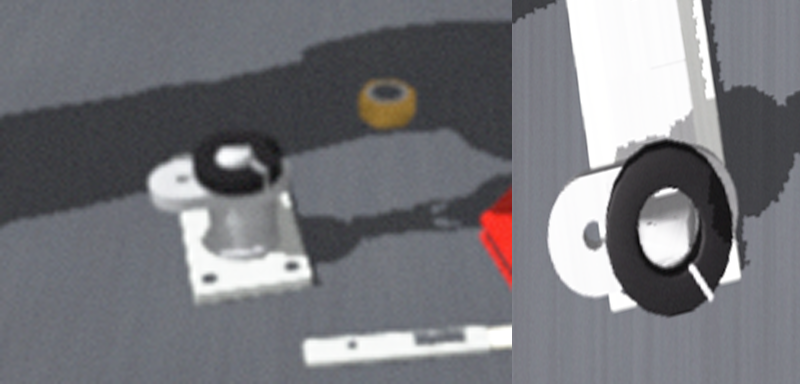

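The collar sits flat with its top at about 74–75 mm all round, and the nut, magnet and chalk holder are undisturbed. Handing in.

```bash
python3 -c "
from workcell import bot
print(bot.close_job())"
```

```text
the job is handed in; nothing more can be done
None
```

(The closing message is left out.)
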